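# Load a reader's loading nest and hold the tube block against its sprung pusher

### The arm

A 7-joint arm with a two-finger parallel gripper is mounted at the origin on the work surface. World frame = base frame: x ahead of the robot, y to its left, z up, the work surface at z = 0. Lengths are in m, angles in rad, forces in N, time in s.
With the tool pointing down it reaches from about 0.35 to 0.9 m from the base axis. Payload 8.1 kg.
Tool frame: the origin (TCP) lies between the finger pads; the fingertips stand ahead of it and the grasp point (between the pads) is the TCP (arm.nose_length is the z of the fingertips in the tool frame, in m); z points along the fingers, y is the line along which they close (so a half turn about z gives the same grasp; the last joint's range is limited). The gripper opens to 92 mm and grips with 3 to 60 N. Pads are 19 mm wide; open, the fingers measure 130 mm over their backs; the gripper's body (75 mm by 190 mm) begins 47 mm behind the grasp point.
Start: joints at [-1.402, 0.434, 0.025, 1.573, -0.012, 1.134, -0.075], TCP at [0.168, 0.602, 0.246] pointing down, gripper open.
Joint ranges: [-2.62, 2.62], [-0.44, 2.09], [-1.27, 1.32], [0.08, 2.57], [-1.32, 4.46], [0.12, 2], [-2.74, 2.74]. Speed limits (rad/s): [2.22, 2.22, 3.01, 3.01, 3.14, 3.14, 3.14].

### API

Orientations are given as a rotation vector (axis times angle).
In Python, from cell import sensors, optics, arm gives the robot as it stands.
- The arm moves only by the tool arm_command, never from a script. Its argument "deltas" is one flat list of numbers, 7 for each row, row after row: the turn, a rotation vector about the world's x, y, z as a fraction of full scale, then the shift along the world's x, y, z as a fraction of full scale, then the finger opening in mm, from 0 to 91.8. In form: [wx, wy, wz, dx, dy, dz, fingers, wx, wy, wz, dx, dy, dz, fingers, ...]. A call has 1 to 20 rows; each row is the pose to reach, as a shift and turn from the pose commanded when the call began; what a row does not reach only later rows make up. Full scale, the value 1, is 1 m for a shift and 90 degrees for a turn. A row lasts 1/10 s, in which the tool goes at most 50 mm and 8.59 degrees, less where a joint would pass 70% of its speed; a pose out of reach is approached as far as the arm can. A call with a number of a shift or a turn outside -1 to 1 is refused whole. A call with a gripper value outside its range is refused whole. The fingers move at their own pace and stop on an object; "force" is the grip in N (left out, the last holds). Time passes only in rows, so rows that repeat a pose let the fingers close. It gives the time, the measured TCP pose, the force, the opening and the grip force at its end, in the units of the state.
- sensors.observe(): the state, without advancing time (a new reading comes with each control period).
- optics.get_image(name): name is "scene" or "side" or "wrist"; returns the picture (480x640x3 uint8, blue, green, red); there is no depth.
- optics.calibration(name): a dict with "camera_matrix" (3x3 intrinsics, pixels), "rvec" (rotation vector, rad) and "tvec" (3), from world to camera coordinates, as OpenCV has them. Camera axes: x right, y down, z forward; pixel columns grow to the right and rows downward; lengths in m; the calibration is good to about 2 mm. A picture is of the moment at which its call begins: read the wrist's pose just before it. calibration takes no time and is no camera call; for the wrist camera it gives the pose at the moment of the call.
- arm.sign_off(): hands the job in; it is judged then, once.
The state is a dict: "clock": time; "joints": joint angles; "dq": joint speeds; "joint_efforts": joint torques, N m; "position": TCP position; "ee_rot": TCP orientation; "force": force on the tool from outside, world axes, zero at the start; "ft_torque": the same for the moment, N m; "width": opening from 0.0 (shut) to 1.0 (fully open); "gripper_force": force on a finger pad.
Only numpy, scipy, OpenCV 4.12 (cv2) and the standard library are available. Lean on these libraries where they do the work, as an engineer would, in place of code of your own. Each camera call takes 0.05 s, during which the arm holds its last target. There are 200 camera calls.

### The job

Load the aluminium loading nest: stand the round puck in its round pocket and the oblong tube block in the slot, both fully down. Then press the block along the slot against the sprung plunger until it meets the hard stop, without ramming it, and finish while the gripper is still holding it pressed firmly on the stop: do not let go. Leave the spare square block and the other things on the bench where they are.

Things in the scene. Friction and masses are not known exactly. Their poses are not given: they have to be found in the camera images.
- nest: aluminium nest plate fixed to the bench, spanning x -110 to 110 and y -120 to 40, 26 high. Origin at bench height under the slot's centre line. Its x axis is the pressing direction, towards the plunger; z up. A straight slot runs along its x axis (y = 0), a round pocket lies beside it at y = -85. A grey pusher housing, 60 wide, stands at x 56 to 101, its top 58 above the bench
- slot (a point): on the slot's floor, 12 above the bench, at nest x = -32, y = 0: a good spot to set the block down, its front end then 27 short of the plunger's head. The slot is 40 wide, 14 deep, upper edges chamfered, from x = -86 to 48, closed at both ends. Axes as the nest
- home (a point): on the slot's floor at nest x = 10, y = 0: where the block's origin is when the block is home against the stop (42 along +x of the nest from slot). The point's axes are those of the nest
- pocket (a point): centre of the floor of the round pocket, 12 above the bench, nest x = -22.5, y = -85. The pocket is 44 in diameter and 14 deep, with a chamfered edge. The point's axes are those of the nest
- stop: hard stop: two fixed steel lugs in the slot, one either side of the plunger, each 11 wide and 40 high above the slot's floor; origin on the slot's floor, on the centre line, in the plane of the faces that the block meets (nest x = 40)
- plunger (a joint): travel of the sprung plunger along nest +x (m): 0 = fully out, its head (13 diameter, 24 above the slot's floor) 15 mm in front of the stop's faces; 0.015 when the block is on the stop. Spring: 3 N to start it, 250 N/m, so about 6.8 N at the stop, and friction adds a few N: 12 to 15 N holds well. It pushes the block back if let off
- block: oblong aluminium tube block, 60 (x) x 36 (y) x 46 high, 2 x 4 dark wells on top, about 0.17 to 0.34 kg; loose on the bench. Origin: centre of underside, z up. Fits the slot with its length along it, either way round, 2 clearance each side
- puck: aluminium cylinder, 40 diameter, 44 high, a white disc on top, about 0.09 to 0.18 kg; loose, standing on the bench. Origin: centre of underside, z up
- square_block: spare square-plan aluminium block, 54 x 54 x 46 high, 3 x 3 dark wells on top; too wide for the slot. Not needed. Origin: centre of underside
- plate_a: white 96-well microplate, 86 x 128 x 15, lying flat, one of two beyond the nest. Origin: centre of underside
- plate_b: the other white 96-well microplate, 86 x 128 x 15. Origin: centre of underside
- beaker: empty glass beaker, 68 diameter, 85 high. Origin: centre of underside
- marker: white marker pen with a blue cap, 135 long, 12 thick, lying on the bench. Origin: under its middle
- reagent: small amber bottle, 40 diameter, 75 high. Origin: centre of underside
- pipette: multichannel pipette lying flat: dark blue handle, wide white 12-channel head, about 260 long, 105 wide, 32 high. Origin: under the neck
Things that resemble listed ones, but are neither listed nor needed, are in the scene too. Leave any blue look-alike of the block alone. What is shaped like the puck but brown is not meant.

How it is judged:
On the way, in this order (a step that is already met when the one before it is completed fails the run):
1. the puck stands fully down in the round pocket and the block is fully down in the slot, not yet on the stop (horizontal distance between puck and pocket below 0.005 m and z of puck in the frame of pocket between -0.0035 and 0.0035 m and angle between puck's own z axis and vertical below 0.1 rad and y of block in the frame of home between -0.005 and 0.005 m and z of block in the frame of home between -0.0035 and 0.0035 m and angle between block's own z axis and vertical below 0.08 rad and angle between the x axis of block and the x axis of nest, either way round below 0.12 rad and value of joint plunger below 0.011 m), for 0.1 s.
2. the block is pressed against the plunger and onto the stop (value of joint plunger above 0.0132 m and contact force between block and stop above 1 N and y of block in the frame of home between -0.005 and 0.005 m and z of block in the frame of home between -0.0035 and 0.0035 m and angle between block's own z axis and vertical below 0.08 rad and angle between the x axis of block and the x axis of nest, either way round below 0.12 rad), for 0.2 s.
At the end, for the whole second after the job is handed in: For the last second: puck (within 5 mm) and block (5 mm, 0.12 rad) upright and fully down in pocket and slot (3.5 mm), plunger in over 13.2 mm, block still, bearing on the stop with over 1 N and on the fingers with over 3 N (all of step 2 and horizontal distance between puck and pocket below 0.005 m and z of puck in the frame of pocket between -0.0035 and 0.0035 m and angle between puck's own z axis and vertical below 0.1 rad and contact force between the fingers and block above 3 N and linear speed of block below 0.01 m/s and velocity of joint plunger below 0.01 m/s); the arm keeps its last pose, push and grip.
It fails at once if the block rams the stop with more than 60 N (contact force between block and stop above 60 N).
It fails at once if the spare block or another bystander is moved by more than 30 mm (distance of any of square_block, plate_a, plate_b, beaker, marker, reagent, pipette from where it was at the start of the episode above 0.03 m).
It fails at once if the beaker or the bottle is tipped (angle between any of beaker, reagent's own z axis and vertical above 0.5 rad).
It also fails if it takes over 64 s, if anything falls off the work surface, if the arm or the gripper's body presses on something with over 40 N, if the wrist force passes 120 N, or if a joint passes its speed limit or range.

## Working session

There is one attempt and no reset: what is moved stays moved. The work goes in short steps, Python scripts to look and compute and a tool call to move; the robot and the scene stay as the last step left them, time stands still between calls to the robot, and variables do not carry over. Pictures are saved under pics/ and viewed, at most 10 in all, crops included, and the job is handed in when it is done.

Besides the shell and the picture viewer there is one more tool, called after "Request:" by a JSON object that holds its "fn" and its "kwargs", one argument or row to a line. arm_command: Moves the arm, as the interface text tells. Its arguments: {"type":"object","properties":{"deltas":{"type":"array","items":{"type":"number"}},"force":{"type":"number"}},"required":["deltas"]}

```bash
mkdir -p pics
cat > h.py <<'E'
import numpy as np, cv2
from cell import sensors, optics, arm
def cal(n):
    c=optics.calibration(n); R=cv2.Rodrigues(np.array(c["rvec"],float))[0]
    return np.array(c["camera_matrix"],float),R,np.array(c["tvec"],float).ravel()
def ray(c,px,z):
    K,R,t=c; d=R.T@np.linalg.inv(K)@np.array([px[0],px[1],1.]); o=-R.T@t
    return o+d*(z-o[2])/d[2]
def proj(c,P):
    K,R,t=c; p=K@(R@np.array(P,float)+t); return p[:2]/p[2]
E
python3 - <<'E'
from h import *
for n in ("scene","side","wrist"):
    cv2.imwrite(f"pics/{n}0.png",optics.get_image(n)); K,R,t=cal(n); print(n,(-R.T@t).round(3),R[2].round(2),K[0,0])
s=sensors.observe(); print({k:np.round(v,3) for k,v in s.items()}, arm.nose_length)
E
```

```text
scene [ 1.375 -0.541  0.984] [-0.58  0.42 -0.7 ] 581.732237275636
side [ 0.463 -0.882  1.088] [ 0.07  0.66 -0.75] 604.3726651882756
wrist [0.102 0.621 0.384] [ 0.25 -0.07 -0.97] 343.7282700228475
{'clock': np.float64(0.15), 'joints': array([-1.402,  0.435,  0.025,  1.574, -0.012,  1.134, -0.075]), 'dq': array([ 0.   , -0.002, -0.001, -0.004, -0.   ,  0.   , -0.   ]), 'joint_efforts': array([ 2.0000e-03, -6.6827e+01,  9.8600e-01, -3.1470e+01, -6.1000e-02,
        3.9000e-02,  0.0000e+00]), 'position': array([0.168, 0.602, 0.245]), 'ee_rot': array([-4.260e-01, -3.113e+00,  2.000e-03]), 'force': array([-0.607,  0.295, -0.34 ]), 'ft_torque': array([ 0.036,  0.057, -0.053]), 'gripper_force': np.float64(0.0), 'width': np.float64(1.001)} 0.019
```

View pics/scene0.png

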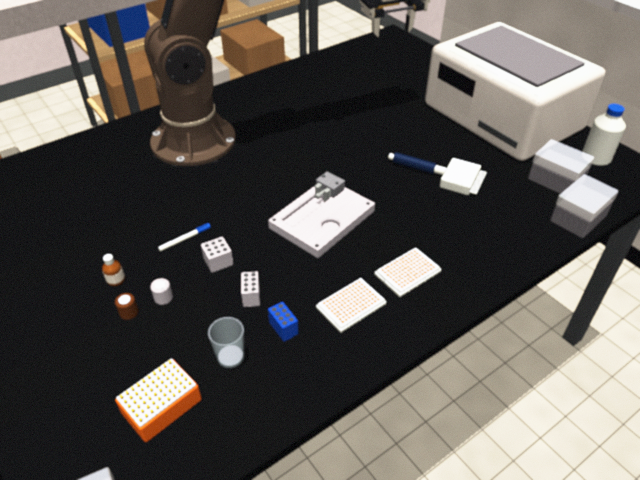

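View pics/side0.png

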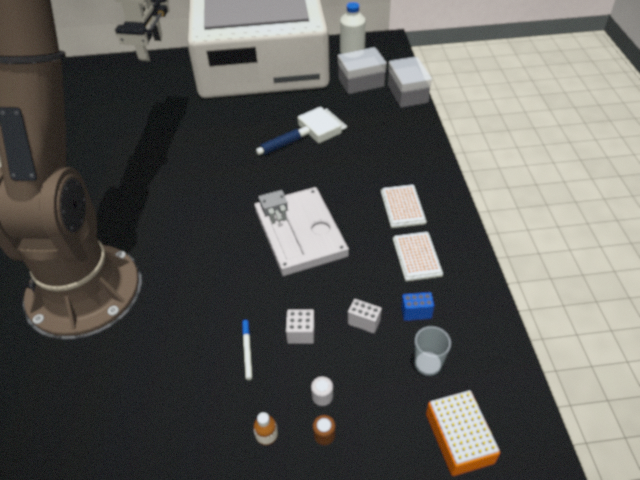

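Side view: the puck candidates are at (322,390), aluminium with a white top, and (325,430), brown. The first fits. The block candidates are at (365,315), aluminium 2x4 wells, (418,305), blue, and (300,326), square 3x3. The first fits. The nest is around (300,230), with its housing at (273,205) marking +x. Next I'll make an enlarged crop and rough positions.

Run:
```python
from h import *
a=cv2.imread("pics/side0.png"); b=cv2.imread("pics/scene0.png")
c1=cv2.resize(a[280:460,240:440],None,fx=2,fy=2,interpolation=cv2.INTER_CUBIC)
c2=cv2.resize(a[180:280,240:360],(400,333),interpolation=cv2.INTER_CUBIC)
out=np.zeros((360,800,3),np.uint8); out[:360,:400]=c1; out[:333,400:]=c2; cv2.imwrite("pics/crop1.png",out)
S=cal("side"); C=cal("scene")
for nm,im,c in(("side",a,S),("scene",b,C)):
    g=im.min(2); m=((g>95)&(im.max(2).astype(int)-g<60)).astype(np.uint8)
    n,l,st,ce=cv2.connectedComponentsWithStats(m)
    for i in range(1,n):
        if 60<st[i,4]<9000:
            p=ce[i]; P=ray(c,p,0.03)
            if 0.2<P[0]<1.1 and abs(P[1])<0.6: print(nm,p.round(),st[i,2:5],P[:2].round(3))
for q,z in(((365,315),.046),((322,383),.044)): print(ray(S,q,z))
for q,z in(((250,281),.046),((161,285),.044)): print(ray(C,q,z))
```

```text
side [320. 124.] [  50   37 1158] [0.596 0.479]
side [403. 206.] [  46   44 1494] [0.759 0.13 ]
side [300. 229.] [  95   89 5458] [0.502 0.087]
side [417. 256.] [  50   50 1818] [ 0.758 -0.032]
side [364. 315.] [ 34  35 833] [ 0.611 -0.174]
side [300. 325.] [ 30  34 946] [ 0.476 -0.182]
side [430. 349.] [  36   49 1285] [ 0.73  -0.273]
side [247. 356.] [  9  46 324] [ 0.364 -0.24 ]
side [322. 390.] [ 22  30 537] [ 0.503 -0.334]
side [464. 426.] [  70   74 2801] [ 0.752 -0.441]
side [263. 419.] [ 13  15 157] [ 0.388 -0.377]
side [324. 425.] [ 16  16 192] [ 0.498 -0.403]
side [266. 438.] [ 23  14 155] [ 0.392 -0.414]
scene [461. 176.] [  53   38 1322] [0.61 0.48]
scene [321. 215.] [ 107   85 4719] [0.516 0.09 ]
scene [177. 240.] [ 40  22 244] [ 0.386 -0.234]
scene [217. 253.] [ 32  36 799] [ 0.481 -0.181]
scene [407. 271.] [  68   50 1769] [0.78  0.134]
scene [108. 259.] [ 10  12 100] [ 0.348 -0.39 ]
scene [114. 278.] [ 20  15 160] [ 0.412 -0.401]
scene [250. 288.] [ 19  36 615] [ 0.616 -0.174]
scene [350. 304.] [  71   55 1965] [ 0.779 -0.026]
scene [161. 290.] [ 21  27 432] [ 0.507 -0.333]
scene [124. 299.] [ 13  11 110] [ 0.483 -0.407]
scene [228. 340.] [  36   50 1288] [ 0.708 -0.282]
scene [156. 392.] [  80   68 2197] [ 0.73  -0.448]
scene [ 99. 475.] [ 35  13 256] [ 0.819 -0.591]
[ 0.61167757 -0.18543337  0.046     ]
[ 0.50497015 -0.32650209  0.044     ]
[ 0.61128889 -0.16975837  0.046     ]
[ 0.50641538 -0.3293792   0.044     ]
```

View pics/crop1.png

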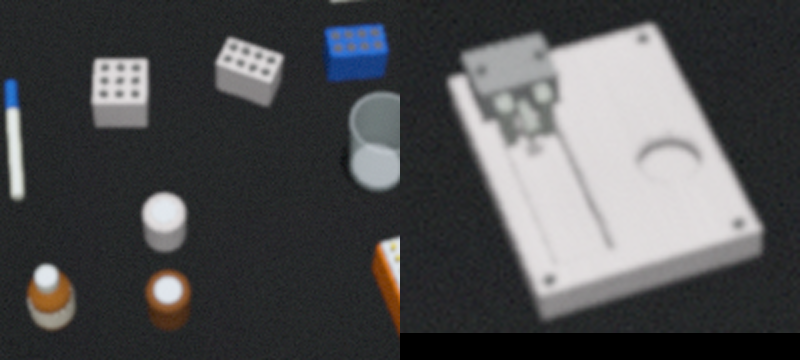

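The crop confirms both: the bare metal 2x4 block and the white-topped aluminium puck. In the nest, the housing is at the upper left of the plate and the pocket on the right. Next I'll move to a look pose between the puck and the block.

Request:
{"fn": "arm_command", "kwargs": {
  "deltas": [0, 0, 0, 0.13, -0.35, 0, 90, 0, 0, 0, 0.13, -0.35, 0, 90, 0, 0, 0, 0.13, -0.35, 0, 90, 0, 0, 0, 0.13, -0.35, 0, 90, 0, 0, 0, 0.13, -0.35, 0, 90, 0, 0, 0, 0.13, -0.35, 0, 90, 0, 0, 0, 0.13, -0.35, 0, 90, 0, 0, 0, 0.37, -0.83, 0, 90, 0, 0, 0, 0.37, -0.83, 0, 90, 0, 0, 0, 0.37, -0.83, 0, 90, 0, 0, 0, 0.37, -0.83, 0, 90, 0, 0, 0, 0.37, -0.83, 0, 90, 0, 0, 0, 0.37, -0.83, 0, 90, 0, 0, 0, 0.37, -0.83, 0, 90, 0, 0, 0, 0.37, -0.83, 0, 90, 0, 0, 0, 0.37, -0.83, 0, 90, 0, 0, 0, 0.37, -0.83, 0, 90, 0, 0, 0, 0.37, -0.83, 0, 90, 0, 0, 0, 0.37, -0.83, 0, 90, 0, 0, 0, 0.37, -0.83, 0, 90]
}}

```text
clock: 2.15
position: [0.5376, -0.2302, 0.2452]
ee_rot: [-0.431, -3.111, 0.002]
force: [-0.2, 1.4, -0.9]
width: 0.981
gripper_force: 0.0
```

Run:
```python
from h import *
W=cal("wrist"); im=optics.get_image("wrist"); cv2.imwrite("pics/w1.png",im); np.savez("pics/w1.npz",K=W[0],R=W[1],t=W[2])
for P,n in(((.611,-.175,.046),"block"),((.505,-.328,.044),"puck"),((.478,-.181,.046),"sq")): print(n,proj(W,P).round(1))
# nest corners in side / scene pictures
for nm in("side","scene"):
    c=cal(nm); g=cv2.imread(f"pics/{nm}0.png"); m=(g.min(2)>95).astype(np.uint8)
    n,l,st,ce=cv2.connectedComponentsWithStats(m); i=l[235,300] if nm=="side" else l[225,321]
    h=cv2.convexHull(cv2.findContours((l==i).astype(np.uint8),0,1)[0][0]); ap=cv2.approxPolyDP(h,4,True)[:,0]
    for p in ap: print(nm,p,ray(c,p,.026)[:2].round(3),ray(c,p,0)[:2].round(3))
    t=np.array(g[180:280,240:360] if nm=="side" else g[165:260,260:385]);
```

```text
block [388.4 269.2]
puck [215.9 211.6]
sq [351.1 143.8]
side [316 187] [0.556 0.23 ] [0.559 0.257]
side [348 247] [0.607 0.02 ] [0.611 0.042]
side [347 255] [ 0.601 -0.004] [0.605 0.018]
side [284 275] [ 0.453 -0.041] [ 0.453 -0.021]
side [254 204] [0.397 0.192] [0.396 0.218]
side [270 192] [0.439 0.229] [0.439 0.256]
scene [329 172] [0.385 0.212] [0.359 0.233]
scene [374 205] [0.56  0.222] [0.538 0.243]
scene [315 256] [ 0.617 -0.002] [0.597 0.013]
scene [270 228] [ 0.477 -0.034] [ 0.453 -0.02 ]
scene [268 220] [ 0.45  -0.022] [ 0.425 -0.008]
```

View pics/w1.png

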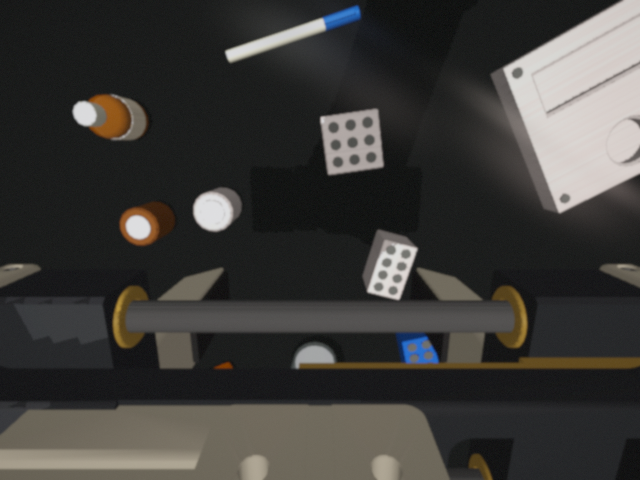

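The wrist view shows the puck's disc at (215,210), the 2x4 block at (393,268) and the nest's near corner at (505,75)-(560,210). I'll measure the wells and the disc.

Run:
```python
from h import *
z=np.load("pics/w1.npz"); W=(z["K"],z["R"],z["t"]); im=cv2.imread("pics/w1.png"); g=cv2.cvtColor(im,6)
# wells
r=cv2.resize(g[222:304,358:424],None,fx=4,fy=4,interpolation=cv2.INTER_CUBIC)
m=cv2.adaptiveThreshold(r,255,0,1,41,15); n,l,st,ce=cv2.connectedComponentsWithStats(m)
pts=[(ce[i]+.5)/4-.5+[358,222] for i in range(1,n) if 500<st[i,4]<2500 and max(st[i,2:4])<60]
print([(p.round(1).tolist()) for p in pts],[st[i,4] for i in range(1,n)])
P=np.array([ray(W,p,.046)[:2] for p in pts]); c=P.mean(0); u,s,v=np.linalg.svd(P-c); print("block",c.round(4),np.degrees(np.arctan2(v[0][1],v[0][0])).round(1),s.round(4))
# puck disc: bright
roi=g[180:240,185:250]; print(roi.max(), np.percentile(roi,[50,70,80,90]))
for th in (150,190,215):
    mm=(roi>th).astype(np.uint8); cs=max(cv2.findContours(mm,0,1)[0],key=cv2.contourArea); e=cv2.fitEllipse(cs); q=np.array(e[0])+[185,180]
    print(th,q.round(1),np.round(e[1],1),ray(W,q,.044)[:2].round(4), "mm/px",abs(ray(W,q+[1,0],.044)-ray(W,q,.044)).max())
```

```text
[[390.5, 249.8], [405.3, 253.6], [386.4, 262.2], [401.0, 266.0], [382.4, 274.5], [396.8, 278.1], [378.3, 286.3], [392.6, 289.9]] [np.int32(13577), np.int32(8), np.int32(974), np.int32(984), np.int32(986), np.int32(987), np.int32(948), np.int32(934), np.int32(7), np.int32(1), np.int32(882), np.int32(881), np.int32(3)]
block [ 0.613 -0.172] -30.9 [0.0441 0.0225]
223 [ 31. 155. 216. 222.]
150 [212.7 211. ] [36.7 39.2] [ 0.5035 -0.3309] mm/px 0.0009670921300961588
190 [212.3 211.3] [34.  36.8] [ 0.5037 -0.3314] mm/px 0.0009672881869868255
215 [212.1 211.4] [30.8 34. ] [ 0.5038 -0.3316] mm/px 0.0009674229418854541
```

Request:
{"fn": "arm_command", "kwargs": {
  "deltas": [0, 0, -0.669, -0.034, -0.102, 0, 80, 0, 0, -0.669, -0.034, -0.102, 0, 80, 0, 0, -0.669, -0.034, -0.102, 0, 80, 0, 0, -0.669, -0.034, -0.102, 0, 80, 0, 0, -0.669, -0.034, -0.102, 0, 80, 0, 0, -0.669, -0.034, -0.102, 0, 80, 0, 0, -0.669, -0.034, -0.102, 0, 80, 0, 0, -0.669, -0.034, -0.102, 0, 80, 0, 0, -0.669, -0.034, -0.102, -0.05, 80, 0, 0, -0.669, -0.034, -0.102, -0.1, 80, 0, 0, -0.669, -0.034, -0.102, -0.11, 80, 0, 0, -0.669, -0.034, -0.102, -0.11, 80]
}}

```text
clock: 3.4
position: [0.5032, -0.3285, 0.135]
ee_rot: [-1.924, -2.48, -0.0]
force: [0.0, -0.3, 0.5]
width: 0.873
gripper_force: 0.0
```

Request:
{"fn": "arm_command", "kwargs": {
  "deltas": [0, 0, 0, 0, -0.002, -0.04, 80, 0, 0, 0, 0, -0.002, -0.075, 80, 0, 0, 0, 0, -0.002, -0.097, 80, 0, 0, 0, 0, -0.002, -0.097, 80, 0, 0, 0, 0, -0.002, -0.097, 30, 0, 0, 0, 0, -0.002, -0.097, 30, 0, 0, 0, 0, -0.002, -0.097, 30, 0, 0, 0, 0, -0.002, -0.097, 30, 0, 0, 0, 0, -0.002, -0.097, 30, 0, 0, 0, 0, -0.002, -0.097, 30, 0, 0, 0, 0, -0.002, -0.097, 30],
  "force": 25
}}

```text
clock: 4.5
position: [0.504, -0.332, 0.0391]
ee_rot: [1.929, 2.479, 0.0]
force: [0.0, 1.9, 6.2]
width: 0.429
gripper_force: 25.0
```

Request:
{"fn": "arm_command", "kwargs": {
  "deltas": [0, 0, 0, 0, 0, 0.05, 30, 0, 0, 0, 0, 0, 0.1, 30, 0, 0, 0, 0, 0, 0.15, 30, 0, 0, 0, 0.03, 0.31, 0.18, 30, 0, 0, 0, 0.03, 0.31, 0.18, 30, 0, 0, 0, 0.03, 0.31, 0.18, 30, 0, 0, 0, 0.03, 0.31, 0.18, 30, 0, 0, 0, 0.03, 0.31, 0.18, 30, 0, 0, 0, 0.03, 0.31, 0.18, 30, 0, 0, 0, 0.03, 0.31, 0.18, 30, 0, 0, 0, 0.03, 0.31, 0.18, 30, 0, 0, 0, 0.03, 0.31, 0.18, 30]
}}

```text
clock: 5.7
position: [0.5335, -0.0227, 0.2186]
ee_rot: [1.93, 2.479, -0.001]
force: [-0.3, -0.4, -2.3]
width: 0.431
gripper_force: 25.0
```

Run:
```python
from h import *
W=cal("wrist"); im=optics.get_image("wrist"); cv2.imwrite("pics/w2.png",im); np.savez("pics/w2.npz",K=W[0],R=W[1],t=W[2])
s=sensors.observe(); print(s["position"],s["ee_rot"],s["width"],s["gripper_force"])
```

```text
[ 0.53342438 -0.02347971  0.21866723] [ 1.93158845e+00  2.47725111e+00 -1.11171836e-03] 0.42815502973585695 24.999504333827645
```

View pics/w2.png

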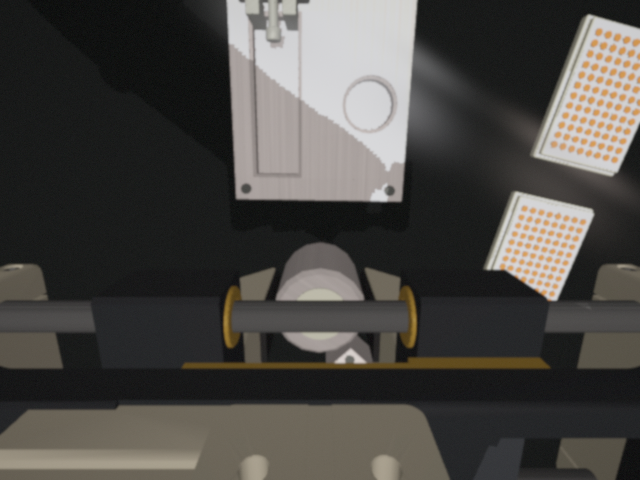

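The wrist view shows the pocket at (369,104), the slot from x≈255 to 300 ending at row 175, and the plate edges at x≈232 and 410 and at row 200. I'll fit edges and the pocket.

```bash
cat > nest.py <<'E'
from h import *
def nestfit(im,W,th=70):
    g=cv2.cvtColor(im,6); m=g>th
    L=np.array([[np.where(m[r,180:330])[0][0]+180-.5,r] for r in range(60,185)])
    Rr=np.array([[np.where(m[r,330:440])[0][-1]+330+.5,r] for r in range(60,185)])
    B=np.array([[c,np.where(m[100:225,c])[0][-1]+100+.5] for c in range(250,395)])
    out=[]
    for a in(L,Rr,B):
        p=np.array([ray(W,q,.026)[:2] for q in a],np.float32); v=cv2.fitLine(p,cv2.DIST_HUBER,0,.001,.001).ravel(); out.append((v[2:],v[:2]))
    return g,out
E
python3 - <<'E'
from nest import *
z=np.load("pics/w2.npz"); W=(z["K"],z["R"],z["t"]); im=cv2.imread("pics/w2.png"); g,(L,R,B)=nestfit(im,W)
for o in (L,R,B): print(o[0].round(4),(np.degrees(np.arctan2(o[1][1],o[1][0]))%180).round(2))
def X(a,b): s=np.linalg.solve(np.array([a[1],-b[1]]).T,b[0]-a[0]); return a[0]+s[0]*a[1]
c1=X(L,B);c2=X(R,B); print("corners",c1,c2,np.linalg.norm(c1-c2))
y=(c1-c2)/np.linalg.norm(c1-c2); x=np.array([y[1],-y[0]]); mid=(c1+c2)/2
o=mid+.11*x+.04*y; print("yaw x",np.degrees(np.arctan2(x[1],x[0])),"origin",o,"pocket",o-.0225*x-.085*y,"slot",o-.032*x)
# pocket rim
e=cv2.Canny(cv2.GaussianBlur(g,(0,0),1),25,60); ys,xs=np.nonzero(e[60:150,330:405]); p=np.c_[xs+330,ys+60].astype(np.float32)
for n,(a,b) in {"outer":(23.5,30),"inner":(19,25)}.items():
    d=np.hypot(p[:,0]-369,p[:,1]-104); q=p[(d>a)&(d<b)]
    E=cv2.fitEllipse(q); print(n,len(q),np.round(E[0],1),np.round(E[1],1),ray(W,E[0],.026)[:2].round(4),ray(W,E[0],.012)[:2].round(4))
# slot end/edges, screws
for s in((246,188),(390,190)): print(ray(W,s,.026)[:2])
print("row profile 150",g[150,240:310:2].tolist())
E
```

```text
[0.4324 0.0488] 103.44
[0.6034 0.087 ] 86.69
[ 0.5318 -0.0043] 13.19
corners [ 0.44973567 -0.02353653] [0.5990131  0.01144118] 0.15332054
yaw x 103.18726 origin [0.46033436 0.0919262 ] pocket [0.54822594 0.08941098] slot [0.46763468 0.06077005]
outer 304 [369.1 103.6] [53.1 55.9] [0.5511 0.0919] [0.5526 0.0939]
inner 153 [368.1 104.8] [45.3 47.5] [0.5506 0.0907] [0.552  0.0926]
[ 0.45784256 -0.01043587]
[0.59269716 0.02184171]
row profile 150 [164, 164, 165, 167, 169, 167, 153, 142, 114, 147, 165, 166, 167, 165, 165, 164, 167, 165, 168, 165, 163, 166, 168, 165, 164, 164, 165, 166, 164, 153, 143, 161, 166, 166, 165]
```

Two methods agree on the pocket, at (0.551, 0.091), with yaw about 103.3°. I'll go above it.

Request:
{"fn": "arm_command", "kwargs": {
  "deltas": [0, 0, 0, 0.017, 0.113, -0.02, 30, 0, 0, 0, 0.017, 0.113, -0.05, 30, 0, 0, -0.012, 0.017, 0.113, -0.08, 30, 0, 0, -0.012, 0.017, 0.113, -0.11, 30, 0, 0, -0.012, 0.017, 0.113, -0.135, 30, 0, 0, -0.012, 0.017, 0.113, -0.145, 30, 0, 0, -0.012, 0.017, 0.113, -0.145, 30, 0, 0, -0.012, 0.017, 0.113, -0.145, 30, 0, 0, -0.012, 0.017, 0.113, -0.145, 30]
}}

```text
clock: 6.65
position: [0.5519, 0.0906, 0.0751]
ee_rot: [1.953, 2.459, 0.003]
force: [-0.6, -0.2, -1.3]
width: 0.428
gripper_force: 25.0
```

Run:
```python
from h import *
a=optics.get_image("side"); b=optics.get_image("scene")
out=np.zeros((400,800,3),np.uint8)
out[:,:400]=cv2.resize(a[180:280,260:360],(400,400),interpolation=2); out[:,400:]=cv2.resize(b[155:255,275:375],(400,400),interpolation=2)
cv2.imwrite("pics/c2.png",out); s=sensors.observe(); print(s["position"],s["force"],s["width"])
```

```text
[0.55156553 0.09102023 0.07488735] [ 0.90934318 -0.33977829 -1.67709835] 0.4291661741913581
```

View pics/c2.png

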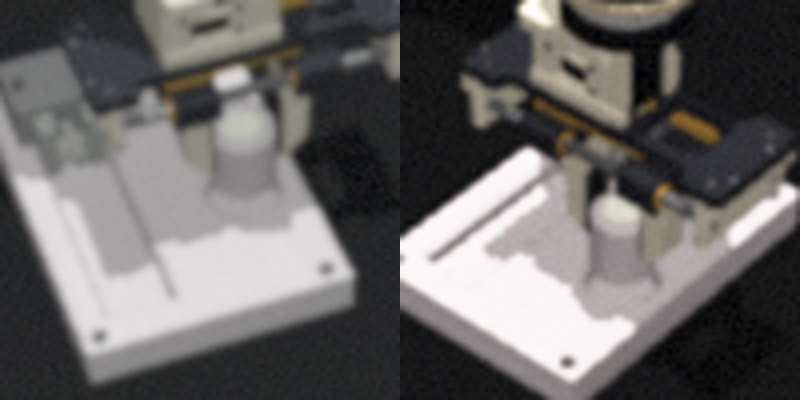

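The puck hangs centred over the pocket in both views. I'll lower it gently.

Request:
{"fn": "arm_command", "kwargs": {
  "deltas": [0, 0, 0, 0, 0, -0.004, 30, 0, 0, 0, 0, 0, -0.007, 30, 0, 0, 0, 0, 0, -0.01, 30, 0, 0, 0, 0, 0, -0.012, 30, 0, 0, 0, 0, 0, -0.014, 30, 0, 0, 0, 0, 0, -0.016, 30, 0, 0, 0, 0, 0, -0.016, 30]
}}

```text
clock: 7.45
position: [0.5507, 0.091, 0.0574]
ee_rot: [-1.953, -2.461, 0.001]
force: [-0.0, 0.4, -1.1]
width: 0.429
gripper_force: 25.0
```

Request:
{"fn": "arm_command", "kwargs": {
  "deltas": [0, 0, 0, 0, 0, -0.003, 30, 0, 0, 0, 0, 0, -0.005, 30, 0, 0, 0, 0, 0, -0.007, 30, 0, 0, 0, 0, 0, -0.008, 30, 0, 0, 0, 0, 0, -0.008, 30]
}}

```text
clock: 7.95
position: [0.5508, 0.091, 0.051]
ee_rot: [-1.953, -2.46, -0.002]
force: [-6.5, 0.2, 18.9]
width: 0.433
gripper_force: 25.0
```

It's on the floor: puck bottom at 12 mm, 19 N upward. Release, lift, and look.

Request:
{"fn": "arm_command", "kwargs": {
  "deltas": [0, 0, 0, 0, 0, 0.001, 62, 0, 0, 0, 0, 0, 0.001, 62, 0, 0, 0, 0, 0, 0.001, 62, 0, 0, 0, 0, 0, 0.001, 62, 0, 0, 0, 0, 0, 0.04, 62, 0, 0, 0, 0, 0, 0.09, 62, 0, 0, 0, 0.005, -0.05, 0.13, 62, 0, 0, 0, 0.01, -0.1, 0.168, 62, 0, 0, 0, 0.01, -0.1, 0.168, 80, 0, 0, 0, 0.01, -0.1, 0.168, 80]
}}

```text
clock: 8.95
position: [0.5621, -0.0136, 0.2207]
ee_rot: [1.957, 2.452, 0.004]
force: [-0.3, 0.3, -0.1]
width: 0.807
gripper_force: 0.0
```

Run:
```python
from h import *
W=cal("wrist"); im=optics.get_image("wrist"); cv2.imwrite("pics/w3.png",im); np.savez("pics/w3.npz",K=W[0],R=W[1],t=W[2])
s=sensors.observe(); print(s["position"],s["ee_rot"],s["width"])
for P in((.5512,.0912,.056),(.5512,.0912,.026)): print(proj(W,P))
```

```text
[ 0.56138704 -0.01079086  0.21890353] [1.95563417 2.45633841 0.00282447] 0.8383264033276152
[333.29577458 102.04046885]
[331.85190083 106.07191569]
```

View pics/w3.png

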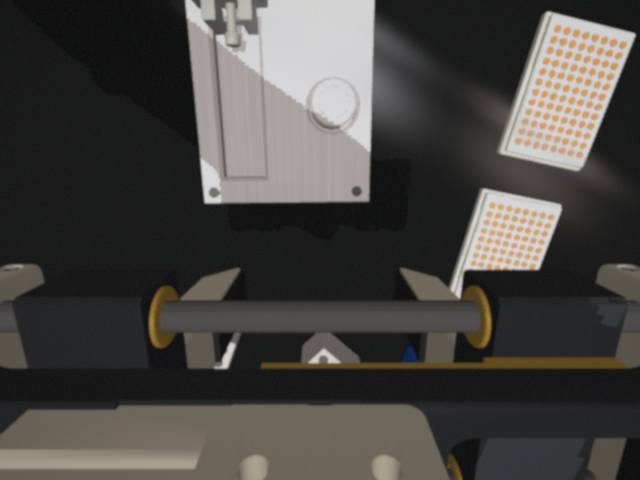

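The puck is down in the pocket: its disc is at (334,103), as predicted (333,102). The plate edges are clean here, so I'll refit the slot axis.

Run:
```python
from h import *
z=np.load("pics/w3.npz"); W=(z["K"],z["R"],z["t"]); g=cv2.cvtColor(cv2.imread("pics/w3.png"),6); g=cv2.GaussianBlur(g,(0,0),1)
d=np.diff(g.astype(float),axis=1); dy=np.diff(g.astype(float),axis=0)
rows=range(40,185)
def line(p,zz):
    p=np.array([ray(W,q,zz)[:2] for q in p],np.float32); v=cv2.fitLine(p,cv2.DIST_HUBER,0,.0005,.001).ravel(); v[:2]*=np.sign(v[1]); return v[2:],v[:2]
E=lambda x0,x1,w,s:[[int(x0+(x1-x0)*r/200)-w+np.argmax(s*d[r,int(x0+(x1-x0)*r/200)-w:int(x0+(x1-x0)*r/200)+w])+.5,r] for r in rows]
D=lambda x0,x1,w:[[int(x0+(x1-x0)*r/200)-w+np.argmin(g[r,int(x0+(x1-x0)*r/200)-w:int(x0+(x1-x0)*r/200)+w]),r] for r in range(70,168)]
Ls={"L":line(E(188,205,9,1),.026),"R":line(E(375,369,9,-1),.026),"sl":line(D(213,228,8),.022),"sr":line(D(262,266,6),.022)}
B=line([[c,195+np.argmin(dy[195:212,c])+.5] for c in range(212,362)],.026)
for k,v in Ls.items(): print(k,v[0].round(4),np.degrees(np.arctan2(v[1][1],v[1][0])).round(2))
print("B",B[0].round(4),np.degrees(np.arctan2(B[1][1],B[1][0])).round(2))
x=np.array([np.cos(np.radians(103.3)),np.sin(np.radians(103.3))]); y=np.array([-x[1],x[0]])
for k,v in Ls.items(): print(k,"offset along y",((v[0]@y)).round(4))
print("B along x",(B[0]@x).round(4))
p=np.array([.5509,.091]); print("puck y,x",p@y+.085,p@x+.0225)
```

```text
L [0.4306 0.0573] 103.29
R [0.5874 0.0949] 103.48
sl [0.4528 0.0575] 103.39
sr [0.4935 0.0597] 103.65
B [ 0.5364 -0.0027] 13.44
L offset along y -0.4322
R offset along y -0.5934
sl offset along y -0.4538
sr offset along y -0.494
B along x -0.1261
puck y,x -0.4720587670970154 -0.015675122794211634
```

Request:
{"fn": "arm_command", "kwargs": {
  "deltas": [0, 0, 0.2, 0.052, -0.159, 0, 80, 0, 0, 0.511, 0.052, -0.159, 0, 80, 0, 0, 0.511, 0.052, -0.159, 0, 80, 0, 0, 0.511, 0.052, -0.159, -0.03, 80, 0, 0, 0.511, 0.052, -0.159, -0.06, 80, 0, 0, 0.511, 0.052, -0.159, -0.08, 80, 0, 0, 0.511, 0.052, -0.159, -0.08, 80, 0, 0, 0.511, 0.052, -0.159, -0.08, 80]
}}

```text
clock: 9.8
position: [0.6127, -0.1669, 0.1372]
ee_rot: [-0.837, -3.026, -0.0]
force: [0.0, -0.3, 0.5]
width: 0.872
gripper_force: 0.0
```

Request:
{"fn": "arm_command", "kwargs": {
  "deltas": [0, 0, 0, 0, -0.004, -0.04, 80, 0, 0, 0, 0, -0.004, -0.075, 80, 0, 0, 0, 0, -0.004, -0.099, 80, 0, 0, 0, 0, -0.004, -0.099, 80, 0, 0, 0, 0, -0.004, -0.099, 80, 0, 0, 0, 0, -0.004, -0.099, 26, 0, 0, 0, 0, -0.004, -0.099, 26, 0, 0, 0, 0, -0.004, -0.099, 26, 0, 0, 0, 0, -0.004, -0.099, 26, 0, 0, 0, 0, -0.004, -0.099, 26, 0, 0, 0, 0, -0.004, -0.099, 26, 0, 0, 0, 0, -0.004, -0.099, 26],
  "force": 45
}}

```text
clock: 11.0
position: [0.6127, -0.1721, 0.0388]
ee_rot: [-0.837, -3.028, 0.0]
force: [-1.2, 0.2, 1.7]
width: 0.39
gripper_force: 45.0
```

Request:
{"fn": "arm_command", "kwargs": {
  "deltas": [0, 0, 0, 0, 0, 0.05, 26, 0, 0, 0, 0, 0, 0.1, 26, 0, 0, 0, 0, 0, 0.14, 26, 0, 0, -0.507, -0.142, 0.235, 0.14, 26, 0, 0, -0.507, -0.142, 0.235, 0.14, 26, 0, 0, -0.507, -0.142, 0.235, 0.14, 26, 0, 0, -0.507, -0.142, 0.235, 0.14, 26, 0, 0, -0.507, -0.142, 0.235, 0.14, 26, 0, 0, -0.507, -0.142, 0.235, 0.14, 26, 0, 0, -0.507, -0.142, 0.235, 0.14, 26, 0, 0, -0.507, -0.142, 0.235, 0.14, 26, 0, 0, -0.507, -0.142, 0.235, 0.1, 26, 0, 0, -0.507, -0.142, 0.235, 0.06, 26, 0, 0, -0.507, -0.142, 0.235, 0.036, 26, 0, 0, -0.507, -0.142, 0.235, 0.036, 26, 0, 0, -0.507, -0.142, 0.235, 0.036, 26, 0, 0, -0.507, -0.142, 0.235, 0.036, 26]
}}

```text
clock: 12.7
position: [0.4721, 0.0624, 0.076]
ee_rot: [1.945, 2.465, 0.003]
force: [-0.3, -0.1, -1.9]
width: 0.391
gripper_force: 45.0
```

Run:
```python
from h import *
a=optics.get_image("side"); b=optics.get_image("scene"); w=optics.get_image("wrist")
out=np.zeros((400,800,3),np.uint8)
out[:,:400]=cv2.resize(a[180:280,250:350],(400,400),interpolation=2); out[:,400:]=cv2.resize(b[155:255,265:365],(400,400),interpolation=2)
cv2.imwrite("pics/c3.png",out); cv2.imwrite("pics/w4.png",w); s=sensors.observe(); print(s["position"],s["ee_rot"],s["force"],s["width"])
```

```text
[0.47168928 0.06319411 0.07583459] [1.94421755 2.46628787 0.00305529] [ 1.17551875 -0.24056109 -2.41433743] 0.3898075618826541
```

View pics/c3.png

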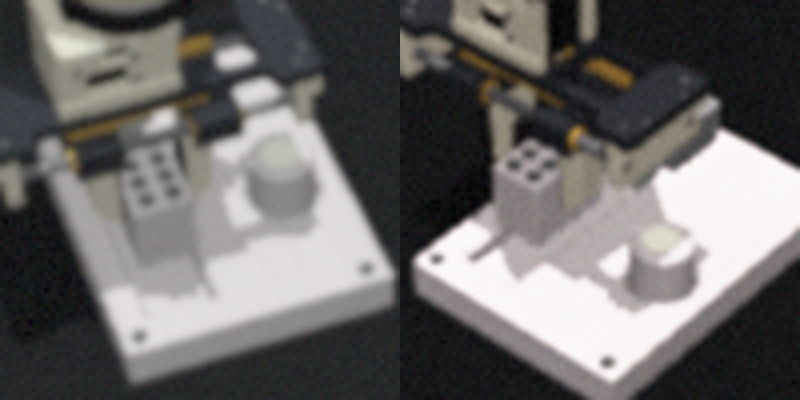

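The block is aligned over the slot, and the puck stands in its pocket. I'll lower gently.

Request:
{"fn": "arm_command", "kwargs": {
  "deltas": [0, 0, 0, 0, 0, -0.004, 26, 0, 0, 0, 0, 0, -0.007, 26, 0, 0, 0, 0, 0, -0.01, 26, 0, 0, 0, 0, 0, -0.013, 26, 0, 0, 0, 0, 0, -0.016, 26, 0, 0, 0, 0, 0, -0.018, 26, 0, 0, 0, 0, 0, -0.018, 26]
}}

```text
clock: 13.55
position: [0.4707, 0.063, 0.0564]
ee_rot: [-1.945, -2.467, 0.001]
force: [1.2, -0.6, -2.8]
width: 0.39
gripper_force: 45.0
```

Inside the slot (bottom at about 17.6 mm) with no side force. Down to the floor.

Request:
{"fn": "arm_command", "kwargs": {
  "deltas": [0, 0, 0, 0, 0, -0.002, 26, 0, 0, 0, 0, 0, -0.004, 26, 0, 0, 0, 0, 0, -0.006, 26, 0, 0, 0, 0, 0, -0.0065, 26, 0, 0, 0, 0, 0, -0.0065, 26, 0, 0, 0, 0, 0, -0.0065, 26]
}}

```text
clock: 14.15
position: [0.4709, 0.0631, 0.0507]
ee_rot: [-1.945, -2.467, -0.001]
force: [-3.4, 0.2, 10.1]
width: 0.391
gripper_force: 45.0
```

On the floor with 10 N. Next, slide along the slot to just short of the plunger.

Request:
{"fn": "arm_command", "kwargs": {
  "deltas": [0, 0, 0, 0, 0, 0.0005, 26, 0, 0, 0, 0, 0, 0.0005, 26, 0, 0, 0, -0.0014, 0.0058, 0.0005, 26, 0, 0, 0, -0.0028, 0.0117, 0.0005, 26, 0, 0, 0, -0.0042, 0.0175, 0.0005, 26, 0, 0, 0, -0.0051, 0.0214, 0.0005, 26, 0, 0, 0, -0.0051, 0.0214, 0.0005, 26, 0, 0, 0, -0.0051, 0.0214, 0.0005, 26]
}}

```text
clock: 14.95
position: [0.4657, 0.0853, 0.0508]
ee_rot: [-1.944, -2.467, -0.001]
force: [0.3, 2.5, 2.8]
width: 0.389
gripper_force: 45.0
```

Request:
{"fn": "arm_command", "kwargs": {
  "deltas": [0, 0, 0, -0.0005, 0.0019, 0, 26, 0, 0, 0, -0.0009, 0.0039, 0, 26, 0, 0, 0, -0.0014, 0.0058, 0, 26, 0, 0, 0, -0.0019, 0.0078, 0, 26, 0, 0, 0, -0.0023, 0.0097, 0, 26, 0, 0, 0, -0.0028, 0.0117, 0, 26, 0, 0, 0, -0.0032, 0.0136, 0, 26, 0, 0, 0, -0.0035, 0.0146, 0, 26, 0, 0, 0, -0.0035, 0.0146, 0, 26, 0, 0, 0, -0.0035, 0.0146, 0, 26]
}}

```text
clock: 15.95
position: [0.4625, 0.0981, 0.0508]
ee_rot: [1.945, 2.465, -0.001]
force: [1.6, -5.5, 0.3]
width: 0.389
gripper_force: 45.0
```

Reaction is 5.7 N at about 36 mm, consistent with the plunger in by about 9 mm. I'll go on in small steps.

Request:
{"fn": "arm_command", "kwargs": {
  "deltas": [0, 0, 0, -0.0002, 0.001, 0, 26, 0, 0, 0, -0.0005, 0.0019, 0, 26, 0, 0, 0, -0.0007, 0.0029, 0, 26, 0, 0, 0, -0.0009, 0.0039, 0, 26, 0, 0, 0, -0.0012, 0.0049, 0, 26, 0, 0, 0, -0.0012, 0.0049, 0, 26, 0, 0, 0, -0.0012, 0.0049, 0, 26]
}}

```text
clock: 16.65
position: [0.4614, 0.1026, 0.0508]
ee_rot: [1.946, 2.464, -0.001]
force: [2.1, -6.3, -0.8]
width: 0.389
gripper_force: 45.0
```

Request:
{"fn": "arm_command", "kwargs": {
  "deltas": [0, 0, 0, -0.0001, 0.0005, 0, 26, 0, 0, 0, -0.0002, 0.001, 0, 26, 0, 0, 0, -0.0003, 0.0015, 0, 26, 0, 0, 0, -0.0005, 0.0019, 0, 26, 0, 0, 0, -0.0005, 0.0019, 0, 26, 0, 0, 0, -0.0005, 0.0019, 0, 26]
}}

```text
clock: 17.25
position: [0.4613, 0.103, 0.0509]
ee_rot: [1.946, 2.461, -0.002]
force: [3.6, -13.1, -1.0]
width: 0.391
gripper_force: 45.0
```

It moved only 0.4 mm and the force jumped to 13.6 N, so it is on the stop. I'll add a touch more, hold and check.

Request:
{"fn": "arm_command", "kwargs": {
  "deltas": [0, 0, 0, -0.0001, 0.0004, 0, 26, 0, 0, 0, -0.0001, 0.0004, 0, 26, 0, 0, 0, -0.0001, 0.0004, 0, 26, 0, 0, 0, -0.0001, 0.0004, 0, 26, 0, 0, 0, -0.0001, 0.0004, 0, 26, 0, 0, 0, -0.0001, 0.0004, 0, 26]
}}

```text
clock: 17.85
position: [0.4613, 0.103, 0.0508]
ee_rot: [1.946, 2.461, -0.003]
force: [2.8, -14.1, -0.8]
width: 0.388
gripper_force: 45.0
```

Run:
```python
from h import *
a=optics.get_image("side"); b=optics.get_image("scene")
out=np.zeros((400,800,3),np.uint8)
out[:,:400]=cv2.resize(a[180:280,250:350],(400,400),interpolation=2); out[:,400:]=cv2.resize(b[155:255,265:365],(400,400),interpolation=2)
cv2.imwrite("pics/c4.png",out); s=sensors.observe(); print(s["clock"],s["position"],s["ee_rot"],s["force"],s["width"],s["gripper_force"])
```

```text
17.95 [0.46119683 0.10301237 0.05084929] [ 1.94645924  2.46079592 -0.00283651] [  2.13025755 -14.17295309  -1.21816844] 0.3893167347494134 44.9999463558197
```

View pics/c4.png

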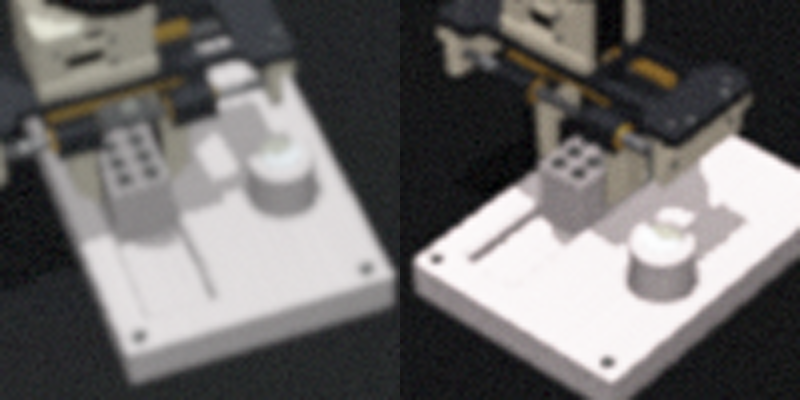

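Position is steady with 14.3 N reaction, the block is seated in the slot and the puck is in its pocket. Handing in.

```bash
python3 -c "
from cell import arm
print(arm.sign_off())"
```

```text
the job is handed in; nothing more can be done
None
```

The puck is fully down in its pocket, and I handed in at about 18 s with the gripper still holding the block on the hard stop at about 14 N; `sign_off` gave no verdict, so whether it passed is not confirmed.

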